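# Change over the balance and the stirrer: tip-prone conical measure

## Task

Swap the amber jar and the glass conical measure: the measure, now dry, goes upright in the middle of the balance pan to be weighed, and the weighed jar goes upright in the middle of the stirrer's plate. The measure is top-heavy on its small foot, so set it fully down on the pan before you let go, release it slowly, and make sure it stands still by itself; neither piece may be dropped or tipped over, and the pan must not be pressed hard. Either piece may be put down on the free bench between the two machines meanwhile; leave everything else on the bench where it is.

Things in the scene. Friction and masses are not known exactly. Their poses are not given: they have to be found in the camera images.
- measure_center (a point): the conical measure: glass cone, open on top, on a short stem and small round foot, short blue graduation marks. Point on its axis, 75 above the underside; z up its axis. 150 tall, foot d 42, stem d 13, cone from d 20 (29 up) to d 58 (142 up), rim d 60, wall 3. Grip from above at any yaw across the cone, about d 52 at 25 below the rim. 90 to 180 g. At the start on the stirrer's plate
- measure_foot (a point): centre of the underside of the conical measure's foot, z up its axis; the centre of mass is more than half-way up, so it topples when tilted about 14 degrees
- jar_center (a point): the amber glass jar with white screw lid, body d 62, lid d 55 (from 69 up to the top), 85 tall, 150 to 300 g: this point is on its axis, 42.5 above its underside; z up its axis. Gripped from above at any yaw across body or lid. At the start it stands on the balance pan
- jar_base (a point): centre of the underside of the jar, z up its axis
- pan_top (a point): centre of the top of the balance's round steel pan (d 120, flat, rigid), 75 above the bench; z up
- balance: the white balance, 270 long (its x) by 180 wide, fixed, origin under its centre; its low display panel (60 high) lies towards its +x, its pan's centre is 35 towards its -x. Nothing of it is higher than the pan
- plate_top (a point): centre of the top of the stirrer's round white plate (d 135, flat, rigid, cold), 100 above the bench; z up
- stirrer: the blue hotplate stirrer, 270 long (its x) by 170 wide, fixed, origin under its centre; knobs at its +x end, plate's centre 35 towards its -x; nothing of it is higher than the plate. Balance and stirrer stand left and right of the x axis, either way round; the bench between them is free from y = -60 to 60, x = 440 to 650
- flask: stoppered round-bottom flask with its cork ring (one piece; cork ring d 90, flask d 80, red stopper, 156 tall), origin under the centre; bystander
- reagent: amber reagent bottle with black cap and pale label, d 70, 150 tall, origin under the centre; bystander
- funnel: white plastic powder funnel standing mouth down, d 100, 92 tall, origin under the centre; bystander
- beaker: small glass beaker, d 68, 90 tall, origin under the centre; bystander
- vial: small glass vial with white cap, d 26, 55 tall, origin under the centre; bystander
- dish: shallow white weighing dish, d 84, 16 high, origin under the centre; bystander
- spatula: thin steel laboratory spatula 170 long lying flat on the bench, origin near its middle; bystander
Mind the look-alikes: they are no part of the job. What is shaped like the part that bears jar_center but brown is not meant.

How it is judged (in metres and radians):
At the end, for the whole second after the job is handed in: The conical measure stands on the balance pan and the jar on the stirrer's plate, each with the middle of its underside within 20 mm of the middle of the pan or plate, resting on it (within 4 mm), upright (within 0.05 rad), let go and at rest through the last second (horizontal distance between measure_foot and pan_top below 0.02 m and z of measure_foot in the frame of pan_top between -0.004 and 0.004 m and angle between each of measure_foot, jar_base's own z axis and vertical below 0.05 rad and linear speed of each of measure, jar below 0.01 m/s and angular speed of each of measure, jar below 0.08 rad/s and horizontal distance between jar_base and plate_top below 0.02 m and z of jar_base in the frame of plate_top between -0.004 and 0.004 m); the robot touches nothing.
It fails at once if the conical measure or the jar tipped by more than 0.35 rad (angle between any of measure_foot, jar_base's own z axis and vertical above 0.35 rad).
It fails at once if the conical measure dropped: moving faster than 0.35 m/s (a fall of about 6 mm) with no finger on it (linear speed of measure above 0.35 m/s and contact force between the fingers and measure below 0.02 N).
It fails at once if the jar dropped: moving faster than 0.35 m/s (a fall of about 6 mm) with no finger on it (linear speed of jar above 0.35 m/s and contact force between the fingers and jar below 0.02 N).
It fails at once if the balance loaded with more than 40 N (contact force between balance and anything else above 40 N).
It fails at once if a bystander (flask, reagent bottle, funnel, beaker, vial, dish, spatula) moved by more than 15 mm (distance of any of flask, reagent, funnel, beaker, vial, dish, spatula from where it was at the start of the episode above 0.015 m).
It also fails if it takes over 72 s, if anything falls off the work surface, if the arm or the gripper's body presses on something with over 40 N, if the wrist force passes 120 N, or if a joint passes its speed limit or range.

## Robot

A 7-joint arm with a two-finger parallel gripper is mounted at the origin on the work surface. World frame = base frame: x ahead of the robot, y to its left, z up, the work surface at z = 0. Lengths are in m, angles in degrees, forces in N, time in s.
With the tool pointing down it reaches from about 0.425 to 0.875 m from the base axis. Payload 4.7 kg.
Tool frame: the origin (TCP) lies on the front face of the gripper's body, between the roots of the fingers; the fingertips stand 70 mm ahead of it and the grasp point (between the pads) lies 51 mm ahead of it (tip_extent is the distance from the TCP to the fingertips, in m); z points along the fingers, y is the direction in which the jaws open and shut (so a half turn about z gives the same grasp; the last joint's range is limited). The gripper opens to 87 mm and grips with 3 to 60 N. Pads are 19 mm wide; open, the fingers measure 117 mm over their backs; the gripper's body (75 mm by 190 mm) begins 51 mm behind the grasp point.
Start: joints at [73.86, 18.392, -4.016, 83.108, 1.295, 78.541, -3.26], TCP at [0.189, -0.622, 0.292] pointing down, gripper open.
Joint ranges: [-163.93, 163.93], [-17.29, 119.83], [-79.2, 71.16], [3.27, 140.29], [-89.18, 269.18], [5.43, 117.66], [-154.24, 154.24]. Speed limits (degrees/s): [147.25, 147.25, 180, 180, 180, 180, 180].

## Interface

Orientations are given as [roll, pitch, yaw] about the fixed x, y, z axes, in that order (R = Rz(yaw) Ry(pitch) Rx(roll)).
In Python, from cell import * gives the robot as it stands.
- The arm moves only by the tool carry_out, never from a script. Its argument "increments" is text: rows parted by semicolons, each of 7 numbers parted by spaces: the opening, from 0 (shut) to 1 (fully open), then the shift along the tool's x, y, z in m, then the turn, a rotation vector about the tool's x, y, z in degrees. A call has 1 to 20 rows; each row shifts and turns the pose as measured when the row begins, along the tool's axes as they then stand; what a row does not reach is not made up. A row lasts 1/8 s, in which the tool goes at most 62.5 mm and 10.7 degrees, less where a joint would pass 70% of its speed; a pose out of reach is approached as far as the arm can. A call is refused whole if a number of a shift passes 0.0625 or a number of a turn 10.7, either way. A call with a gripper value outside its range is refused whole. The fingers move at their own pace and stop on an object; "force" is the grip in N (left out, the last holds). Time passes only in rows, so rows that do not move let the fingers close. It gives the time, the measured TCP pose, the force and the opening at its end, in the units of the state.
- get_obs(): the state, without advancing time (a new reading comes with each control period).
- read_camera(name): name is "scene" or "top" or "wrist"; returns a dict with "img" (420x560x3 uint8, blue, green, red), "fx", "fy", "cx", "cy" (pixels), "world_from_camera" (4x4, takes a point from camera to world coordinates). Camera axes: x right, y down, z forward; pixel columns grow to the right and rows downward; lengths in m; the calibration is good to about 2 mm. The wrist camera is an equidistant fisheye: a pixel r from the principal point sees the ray r / f radians off the axis. A picture is of the moment at which its call begins. There is no depth.
- sign_off(): hands the job in, once; it reports no verdict.
Trained networks look in a picture, given as the dict that the camera call returned (one of the last four; its "shot" number tells which), for a name from the list of things; names that differ only in an ending like _2 or _b are one class to them, and where a whole thing is asked for, a point or a joint stands for the part that bears it (a point fixed in the world has none). Each returns a list of dicts, best first, with "confidence" (0 to 1); they miss things now and then, are a little off and sometimes report something else, mostly with a low value. They report only what shows in the picture. A call takes as long as a camera call. They do not tell look-alikes from the thing itself.
- masks_of(target, picture): "pixels" (420x560 bool, what is visible of it) and "bbox" ([left, top, right, bottom] in pixels, round what is visible of it).
The state is a dict: "time_s": time; "qpos": joint angles; "joint_velocities": joint speeds; "effort": joint torques, N m; "tool_pos": TCP position; "tool_rot": TCP orientation; "force": force on the tool from outside, world axes, zero at the start; "wrist_torque": the same for the moment, N m; "grip_width": finger opening in m.
Only numpy, scipy, OpenCV 4.12 (cv2) and the standard library are available. Lean on these libraries where they do the work, as an engineer would, in place of code of your own. Each camera call takes 0.05 s, during which the arm holds its last target.

## Working session

There is one attempt and no reset: what is moved stays moved. The work goes in short steps, Python scripts to look and compute and a tool call to move; the robot and the scene stay as the last step left them, time stands still between calls to the robot, and variables do not carry over. Pictures are saved under pics/ and viewed, and the job is handed in when it is done.

Besides the shell and the picture viewer there is one more tool, called after "Emit:" as a command line: name --argument value ..., lists and objects as JSON in quotes. carry_out: Moves the arm, as the interface text tells. Its arguments: {"type":"object","properties":{"increments":{"type":"string"},"force":{"type":"number"}},"required":["increments"]}

```bash
ls; mkdir -p pics
python3 - <<'E'
from cell import *
import cv2
o=get_obs();print(o)
for n in("scene","top","wrist"):
    p=read_camera(n);cv2.imwrite(f"pics/{n}0.png",p["img"]);print(n,p["fx"],p["fy"],p["cx"],p["cy"],p["world_from_camera"])
E
```

```text
pics
{'time_s': 0.0, 'qpos': array([73.85998416, 18.43891675, -4.01406714, 83.17651317,  1.29621326,
       78.54012126, -3.25997293]), 'joint_velocities': array([-0.03834643,  0.00199391, -0.00342712, -0.04409751, -0.01803707,
       -0.01161878,  0.01675992]), 'effort': array([ 1.29491771e-03, -4.91288567e+01, -4.03579753e-01, -3.12533927e+01,
       -6.40462409e-02,  4.38146282e-02,  1.72934147e-04]), 'tool_pos': array([ 0.18928824, -0.62137991,  0.29114869]), 'tool_rot': array([-1.79889755e+02,  7.46150241e-03,  1.69486880e+01]), 'force': array([-0.27475549,  0.7542377 , -0.56161951]), 'wrist_torque': array([0.01288639, 0.04908699, 0.05377621]), 'grip_width': 0.08721891414092868}
scene 532.7864337162767 532.7864337162767 286.53860826618074 217.04156330169954 [[-0.63904407  0.57445613 -0.51149079  1.34820921]
 [ 0.76910926  0.48559862 -0.4155297   0.65941733]
 [ 0.00967564 -0.6589341  -0.75213844  1.34988414]
 [ 0.          0.          0.          1.        ]]
top 530.8579670568756 530.8579670568756 274.0442848141438 218.52017727565766 [[-1.66299006e-02 -9.94380346e-01  1.04552253e-01  3.21536233e-01]
 [-9.99859567e-01  1.67553523e-02  3.21636475e-04 -6.10483639e-03]
 [-2.07163882e-03 -1.04532221e-01 -9.94519343e-01  1.86136043e+00]
 [ 0.00000000e+00  0.00000000e+00  0.00000000e+00  1.00000000e+00]]
wrist 325.19226210127806 325.19226210127806 282.03925933422835 201.26185932301513 [[ 0.29156595 -0.9133295  -0.28428598  0.26715291]
 [-0.95654931 -0.27890275 -0.08500982 -0.59655924]
 [-0.00164616  0.29671953 -0.95496325  0.3824817 ]
 [ 0.          0.          0.          1.        ]]
```

View pics/scene0.png

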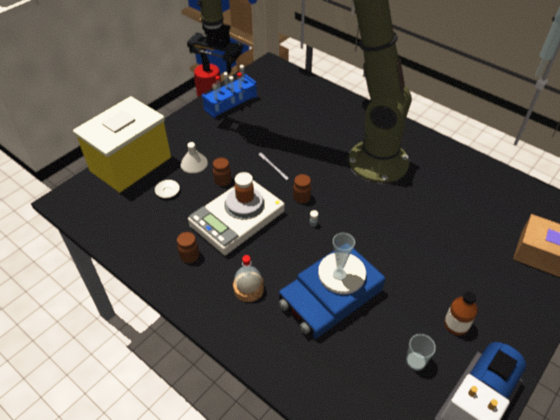

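View pics/top0.png

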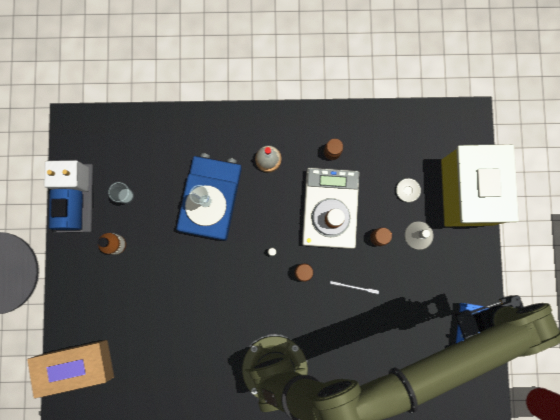

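The jar with the white lid stands on the pan at scene (244,187) and top (335,217). The measure stands on the plate at scene (343,255) and top (202,203). Three brown-lidded jars are look-alikes: scene (221,172), (302,188) and (188,247), or top (382,237), (304,272) and (333,149).

```bash
cat > h.py <<'E'
from cell import *
import cv2, numpy as np
def pz(p,uv,z):
    T=p["world_from_camera"];d=T[:3,:3]@np.array([(uv[0]-p["cx"])/p["fx"],(uv[1]-p["cy"])/p["fy"],1]);o=T[:3,3]
    return o+d*(z-o[2])/d[2]
def proj(p,X):
    T=p["world_from_camera"];c=(np.atleast_2d(X)-T[:3,3])@T[:3,:3]
    return np.c_[p["fx"]*c[:,0]/c[:,2]+p["cx"],p["fy"]*c[:,1]/c[:,2]+p["cy"]]
def pf(p,X): # fisheye
    T=p["world_from_camera"];c=(np.atleast_2d(X)-T[:3,3])@T[:3,:3]
    r=np.hypot(c[:,0],c[:,1]);th=np.arctan2(r,c[:,2]);k=th/np.maximum(r,1e-9)
    return np.c_[p["fx"]*k*c[:,0]+p["cx"],p["fy"]*k*c[:,1]+p["cy"]]
def circ(c,r,z,n=72):
    a=np.linspace(0,2*np.pi,n,endpoint=False);return np.c_[c[0]+r*np.cos(a),c[1]+r*np.sin(a),0*a+z]
E
python3 - <<'E'
from h import *
for n in("top","scene"):
    p=read_camera(n)
    for t in("jar_center","measure_center","balance","stirrer","flask","reagent","beaker","vial","funnel","dish","spatula"):
        for m in masks_of(t,p)[:4]:
            if m["confidence"]<.2: continue
            v,u=np.nonzero(m["pixels"]);print(n,t,round(m["confidence"],2),m["bbox"],u.mean().round(1),v.mean().round(1),len(u),np.round(pz(p,(u.mean(),v.mean()),0.05)[:2],3))
    if n=="top":
        cv2.imwrite("pics/topc.png",cv2.resize(p["img"][130:300,160:400],None,fx=3.3,fy=3.3,interpolation=cv2.INTER_CUBIC))
    else:
        cv2.imwrite("pics/scc.png",cv2.resize(p["img"][140:340,170:400],None,fx=3,fy=3,interpolation=cv2.INTER_CUBIC))
E
```

```text
top jar_center 0.67 [372.0, 230.2, 392.3, 246.1] 380.8 236.5 297 [ 0.444 -0.369]
top jar_center 0.57 [320.0, 206.5, 342.5, 227.3] 335.0 218.0 343 [ 0.51  -0.215]
top jar_center 0.52 [325.6, 137.0, 341.9, 157.3] 333.3 148.9 313 [ 0.752 -0.216]
top jar_center 0.51 [294.6, 264.3, 312.3, 282.0] 303.7 272.0 237 [ 0.328 -0.103]
top measure_center 0.8 [193.4, 185.5, 212.2, 207.9] 201.1 195.5 336 [0.596 0.244]
top balance 0.75 [304.1, 167.9, 359.3, 248.9] 330.6 207.3 3800 [ 0.548 -0.201]
top stirrer 0.96 [176.5, 151.2, 241.8, 241.6] 210.4 197.0 3665 [0.59  0.212]
top flask 0.6 [257.0, 147.0, 282.4, 171.9] 268.3 158.5 559 [0.722 0.011]
top reagent 0.63 [98.3, 233.4, 125.6, 256.9] 111.4 243.4 467 [0.436 0.551]
top beaker 0.92 [107.6, 182.4, 133.5, 203.1] 121.0 192.9 406 [0.61  0.521]
top beaker 0.45 [396.4, 176.0, 422.0, 200.8] 409.0 189.5 433 [ 0.605 -0.472]
top funnel 0.92 [403.9, 216.0, 435.4, 251.8] 418.9 234.8 616 [ 0.448 -0.5  ]
top dish 0.64 [396.3, 178.4, 419.5, 202.7] 408.5 189.1 458 [ 0.606 -0.471]
scene jar_center 0.92 [176.5, 231.1, 197.9, 262.2] 187.5 247.4 532 [ 0.757 -0.212]
sce
[... 486 characters left out ...]
67]
scene stirrer 0.74 [277.8, 248.9, 383.2, 338.4] 329.5 293.0 5256 [0.608 0.222]
scene flask 0.67 [230.6, 256.7, 261.4, 301.5] 247.6 282.2 988 [0.733 0.016]
scene reagent 0.85 [444.0, 292.4, 477.9, 336.5] 461.3 314.4 1016 [0.427 0.548]
scene beaker 0.66 [406.2, 335.5, 436.9, 369.1] 419.3 352.1 801 [0.604 0.516]
scene funnel 0.94 [182.5, 145.5, 205.3, 178.9] 193.2 160.7 526 [ 0.474 -0.484]
scene dish 0.68 [236.9, 170.8, 251.1, 203.5] 243.7 187.7 486 [ 0.456 -0.255]
scene dish 0.6 [158.9, 184.2, 180.5, 198.0] 166.5 188.8 324 [ 0.629 -0.451]
scene dish 0.43 [280.0, 251.7, 386.6, 338.3] 329.8 292.8 5156 [0.607 0.222]
scene spatula 0.73 [332.4, 235.2, 353.7, 283.2] 341.7 254.4 623 [0.472 0.167]
```

View pics/topc.png

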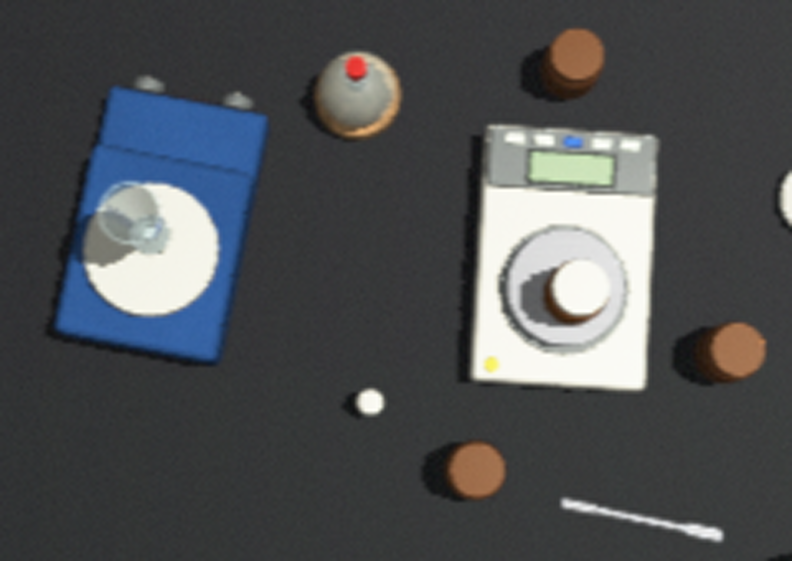

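View pics/scc.png

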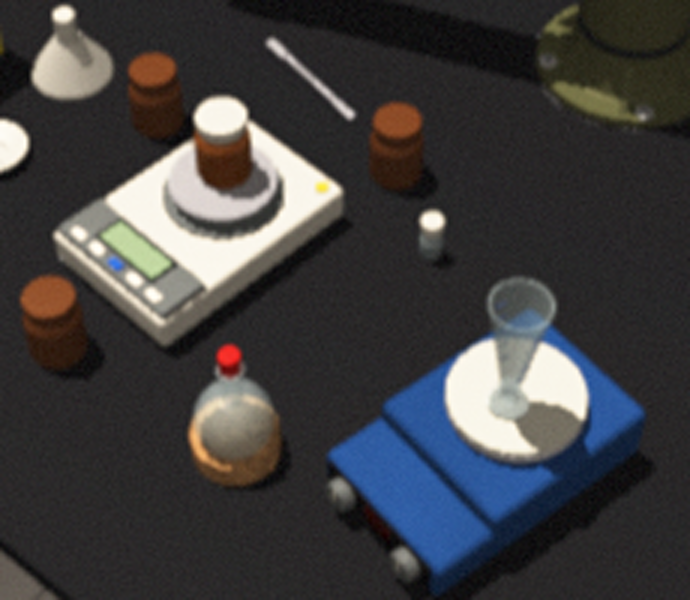

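The close crop confirms the choice: only the jar on the pan has a white lid, the others are brown all over. Next I measure the centres and overlay them.

```bash
cat > meas.py <<'E'
from h import *
from scipy.optimize import least_squares
def seg(img,roi,f):
    m=np.zeros(img.shape[:2],np.uint8);x0,y0,x1,y1=roi;m[y0:y1,x0:x1]=f(img[y0:y1,x0:x1].astype(int))*255;return m
E
python3 - <<'E'
from meas import *
P={n:read_camera(n) for n in("top","scene")}
S={}
for n,p in P.items():
    im=p["img"]
    # plate white on blue
    b=masks_of("stirrer",p)[0]["bbox"];x0,y0,x1,y1=map(int,b)
    m=seg(im,(x0,y0,x1,y1),lambda a:(a[...,2]>110)&(a.min(-1)>100))
    cs=max(cv2.findContours(m,cv2.RETR_EXTERNAL,cv2.CHAIN_APPROX_NONE)[0],key=cv2.contourArea)
    e=cv2.fitEllipse(cv2.convexHull(cs));print(n,"plate ell",e,pz(p,e[0],.1).round(4))
    for mm in masks_of("jar_center",p)[:4]:
        c=mm["bbox"]; 
        if abs((c[0]+c[2])/2-{"top":332,"scene":243}[n])<8 and abs((c[1]+c[3])/2-{"top":217,"scene":187}[n])<8:
            x0,y0,x1,y1=[int(v) for v in (c[0]-3,c[1]-3,c[2]+4,c[3]+4)]
            m=seg(im,(x0,y0,x1,y1),lambda a:a.min(-1)>(225 if n=="top" else 190))
            cs=max(cv2.findContours(m,cv2.RETR_EXTERNAL,cv2.CHAIN_APPROX_NONE)[0],key=cv2.contourArea)
            e=cv2.fitEllipse(cs);print(n,"lid",e,pz(p,e[0],.16).round(4))
def overlay(par,tag):
    for n,p in P.items():
        roi={"top":(160,130),"scene":(170,140)}[n];s={"top":3.3,"scene":3}[n]
        w,h={"top":(240,170),"scene":(230,200)}[n]
        im=cv2.resize(p["img"][roi[1]:roi[1]+h,roi[0]:roi[0]+w],None,fx=s,fy=s,interpolation=cv2.INTER_CUBIC)
        for c,r,z,col in par:
            q=((proj(p,circ(c,r,z))-roi+.5)*s).astype(int);cv2.polylines(im,[q.reshape(-1,1,2)],True,col,1)
        cv2.imwrite(f"pics/{tag}_{n}.png",im)
pan=pz(P["top"],(331.5,217.3),.075);jar=pz(P["top"],(336.1,217.3),.16);pl=pz(P["top"],(205.6,205.2),.1);rim=pz(P["top"],(198.5,195.2),.25)
print(pan,jar,pl,rim)
overlay([(pan,.06,.075,(0,0,255)),(jar,.0275,.16,(0,255,0)),(jar,.031,.075,(0,255,0)),(pl,.0675,.1,(0,0,255)),(rim,.03,.25,(0,255,255)),(rim,.021,.1,(0,255,0))],"ov")
E
```

```text
top plate ell ((205.4072723388672, 204.7230682373047), (40.49369430541992, 41.8658447265625), 162.6987762451172) [0.557  0.2233 0.1   ]
top lid ((337.3134765625, 215.75527954101562), (14.579280853271484, 18.881139755249023), 56.442100524902344) [ 0.5059 -0.2096  0.16  ]
scene plate ell ((341.608642578125, 271.78955078125), (40.33121871948242, 48.55264663696289), 98.13578033447266) [0.5568 0.2227 0.1   ]
scene lid ((243.14320373535156, 178.2696533203125), (11.01944351196289, 15.966879844665527), 84.4970703125) [ 0.5022 -0.2073  0.16  ]
[ 0.51020895 -0.1999786   0.075     ] [ 0.50098162 -0.20557201  0.16      ] [0.55537168 0.22269926 0.1       ] [0.56675122 0.22489638 0.25      ]
```

View pics/ov_top.png

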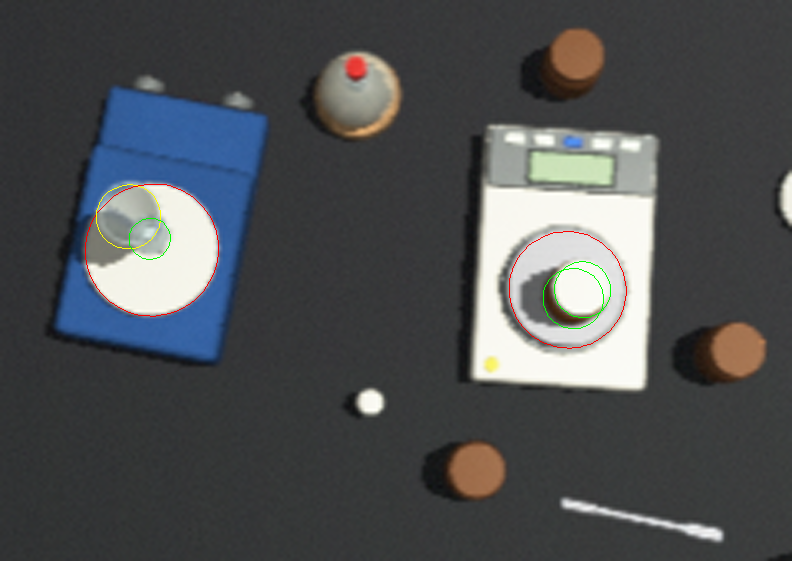

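View pics/ov_scene.png

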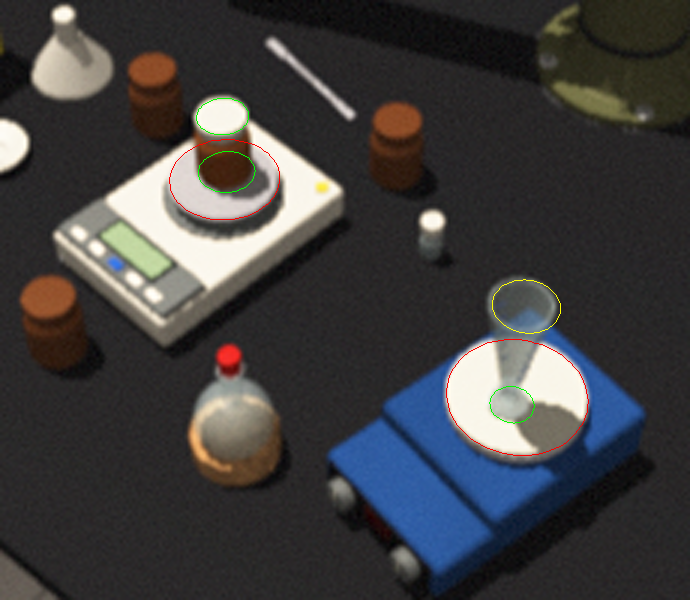

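Emit:
carry_out --increments "1 0 0 0 0 0 -10.5;1 0 0 0 0 0 -10.5;1 0 0 0 0 0 -10.5;1 0 0 0 0 0 -10.5;1 0 0 0 0 0 -10.5;1 0 0 0 0 0 -10.5;1 0 0 0 0 0 -10.5"

```text
time_s: 2.52
tool_pos: [0.1895, -0.6217, 0.2923]
tool_rot: [-180.0, 0.0, 92.3]
force: [-0.2, 0.9, 0.3]
grip_width: 0.0874
```

Emit:
carry_out --increments "1 0.03 0.02 0 0 0 2.3;1 0.042 0.032 0 0 0 0;1 0.042 0.032 0 0 0 0;1 0.042 0.032 0 0 0 0;1 0.042 0.032 0 0 0 0;1 0.042 0.032 0 0 0 0;1 0.042 0.032 0 0 0 0;1 0.042 0.032 0 0 0 0;1 0.042 0.032 0 0 0 0;1 0.042 0.032 0 0 0 0;1 0 0 0 0 0 0"

```text
time_s: 3.9
tool_pos: [0.5058, -0.2016, 0.2929]
tool_rot: [179.8, 0.3, 89.8]
force: [-0.4, -0.4, 0.4]
grip_width: 0.087
```

Run:
```python
from h import *
p=read_camera("wrist");im=p["img"].copy()
o=get_obs();print(o["tool_pos"],o["tool_rot"],p["world_from_camera"][:3,3])
for c,r,z,col in [((.503,-.205),.0275,.16,(0,255,0)),((.510,-.200),.06,.075,(0,0,255))]:
    q=pf(p,circ(c,r,z)).astype(int);cv2.polylines(im,[q.reshape(-1,1,2)],True,col,1)
cv2.imwrite("pics/w1.png",im)
```

```text
[ 0.50446283 -0.20438465  0.2927189 ] [179.83204889   0.37032825  89.58326304] [ 0.50534149 -0.11826211  0.38370821]
```

View pics/w1.png

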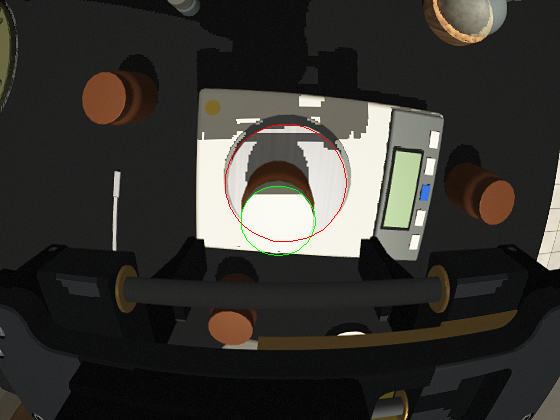

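The lid overlay matches the white lid, which the wrist picture shows centred at (278,220) between the fingers. Descending to grip.

Emit:
carry_out --increments "1 0 -0.0015 0.04 0 0 0;1 0 0 0.04 0 0 0;1 0 0 0.03 0 0 0;1 0 0 0.007 0 0 0;1 0 0 0 0 0 0" --force 15

```text
time_s: 4.58
tool_pos: [0.5008, -0.2132, 0.1743]
tool_rot: [179.8, 0.7, 89.0]
force: [-0.3, -0.6, 0.6]
grip_width: 0.0872
```

Emit:
carry_out --increments "1 0.008 0.002 -0.002 -0.7 0 -1;1 0 0 0 0 0 0"

```text
time_s: 4.82
tool_pos: [0.5042, -0.2055, 0.1788]
tool_rot: [178.8, 0.8, 90.0]
force: [1.3, -0.5, -0.6]
grip_width: 0.0868
```

```bash
python3 -c "
from cell import *
for i in range(3):
  o=get_obs();print(o['tool_pos'],o['tool_rot'])"
```

```text
[ 0.5042142  -0.20553865  0.17879426] [178.84962772   0.81184118  90.01757115]
[ 0.5042142  -0.20553865  0.17879426] [178.84962772   0.81184118  90.01757115]
[ 0.5042142  -0.20553865  0.17879426] [178.84962772   0.81184118  90.01757115]
```

Emit:
carry_out --increments "1 0.0005 -0.001 0.003 1.15 0.8 0;1 0 0 0 0 0 0;1 0 0 0 0 0 0"

```text
time_s: 5.2
tool_pos: [0.504, -0.2054, 0.1771]
tool_rot: [180.0, 0.1, 90.0]
force: [0.9, -0.5, 0.8]
grip_width: 0.0872
```

Aligned. Now closing.

Emit:
carry_out --increments "0.75 0 0 0 0 0 0;0.72 0 0 0 0 0 0;0.7 0 0 0 0 0 0;0.6 0 0 0 0 0 0;0.6 0 0 0 0 0 0;0.6 0 0 0 0 0 0" --force 15

```text
time_s: 5.95
tool_pos: [0.5036, -0.2054, 0.1769]
tool_rot: [-180.0, 0.0, 90.0]
force: [-0.3, -0.6, 0.2]
grip_width: 0.0613
```

Emit:
carry_out --increments "0.5 0 0 -0.01 0 0 0;0.5 0 0 -0.025 0 0 0;0.5 0 0 -0.025 0 0 0;0.5 0.02 0.005 0 0 0 0;0.5 0.035 0.006 0 0 0 0;0.5 0.035 0.006 0 0 0 0;0.5 0.035 0.006 0 0 0 0;0.5 0.035 0.006 0 0 0 0;0.5 0.03 0.005 0 0 0 0;0.5 0.015 0 0 0 0 0;0.5 0 0 0 0 0 0" --force 25

```text
time_s: 7.32
tool_pos: [0.5341, 0.0177, 0.2324]
tool_rot: [-179.5, -0.4, 90.5]
force: [0.6, -0.3, -1.8]
grip_width: 0.0607
```

Emit:
carry_out --increments "0.5 -0.015 0.004 0 -0.5 -0.4 0.5;0.5 0 0 0.03 0 0 0;0.5 0 0 0.035 0 0 0;0.5 0 0 0.03 0 0 0;0.5 0 0 0.018 0 0 0;0.5 0 0 0 0 0 0;0.5 0 0 0 0 0 0"

```text
time_s: 8.2
tool_pos: [0.5407, -0.015, 0.1166]
tool_rot: [179.8, 0.6, 88.8]
force: [1.1, -0.8, -2.0]
grip_width: 0.0617
```

Emit:
carry_out --increments "0.5 0 0 0.004 0.2 0.6 -1.2;0.5 0 0 0.004 0 0 0;0.5 0 0 0.002 0 0 0;0.5 0 0 0 0 0 0"

```text
time_s: 8.7
tool_pos: [0.5425, -0.0152, 0.1085]
tool_rot: [179.7, -0.0, 90.1]
force: [-0.3, -0.3, -2.4]
grip_width: 0.0612
```

Emit:
carry_out --increments "0.5 0 0 0.003 0.2 0 0;0.5 0 0 0.002 0 0 0;0.5 0 0 0.001 0 0 0;0.5 0 0 0 0 0 0"

```text
time_s: 9.2
tool_pos: [0.5425, -0.0149, 0.1021]
tool_rot: [179.9, -0.0, 90.1]
force: [-0.1, -0.3, -1.9]
grip_width: 0.0609
```

Emit:
carry_out --increments "0.5 0 0 0.0015 0 0 0;0.5 0 0 0 0 0 0"

```text
time_s: 9.45
tool_pos: [0.543, -0.0148, 0.1021]
tool_rot: [179.9, 0.0, 90.1]
force: [-1.0, 0.8, -2.2]
grip_width: 0.061
```

Emit:
carry_out --increments "0.5 0 0 0.002 0 0 0;0.5 0 0 0.002 0 0 0;0.5 0 0 0 0 0 0"

```text
time_s: 9.82
tool_pos: [0.5436, -0.0146, 0.1021]
tool_rot: [179.9, 0.2, 90.1]
force: [-0.0, 0.6, -1.7]
grip_width: 0.0614
```

Emit:
carry_out --increments "0.5 0 0 0.003 0 0 0;0.5 0 0 0.003 0 0 0;0.5 0 0 0 0 0 0"

```text
time_s: 10.2
tool_pos: [0.5444, -0.0144, 0.1023]
tool_rot: [180.0, 0.4, 90.1]
force: [1.0, 0.9, -2.0]
grip_width: 0.061
```

Emit:
carry_out --increments "0.72 0 0 0 0 0 0;0.76 0 0 0 0 0 0;0.85 0 0 0 0 0 0;1 0 0 0 0 0 0;1 0 0 0 0 0 0"

```text
time_s: 10.82
tool_pos: [0.5447, -0.0146, 0.1012]
tool_rot: [180.0, 0.4, 90.1]
force: [0.4, -0.3, 0.5]
grip_width: 0.084
```

Run:
```python
from h import *
P={n:read_camera(n) for n in("wrist","scene")}
im=P["wrist"]["img"];cv2.imwrite("pics/w2.png",im)
p=P["scene"];im=cv2.resize(p["img"][140:340,170:400],None,fx=3,fy=3,interpolation=cv2.INTER_CUBIC);cv2.imwrite("pics/s2.png",im)
print(get_obs()["force"])
```

```text
[-0.6736088   0.8363136  -0.02253058]
```

View pics/w2.png

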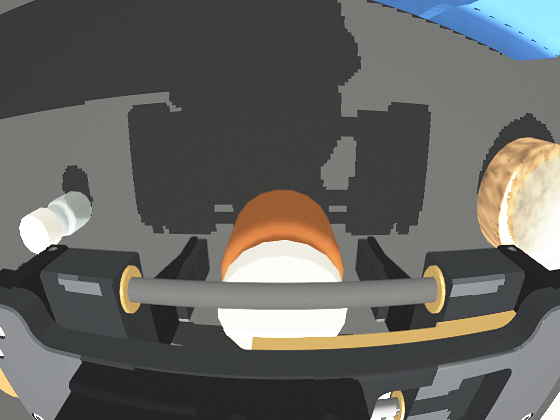

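View pics/s2.png

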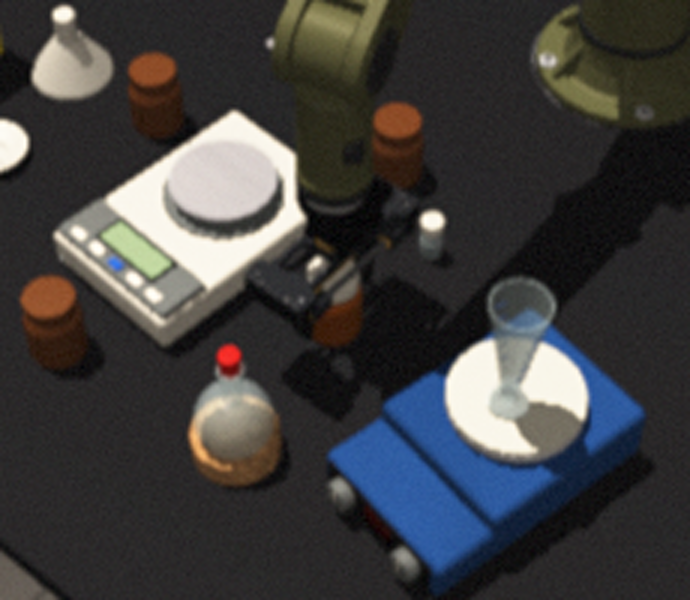

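The jar stands on the bench, scene crop (335,320), and the pan is empty. Now rising and going over the measure.

Emit:
carry_out --increments "1 0 0 -0.03 0 0.4 0;1 0 0 -0.055 0 0 0;1 0 0 -0.055 0 0 0;1 0 0 -0.055 0 0 0;1 0 0 -0.05 0 0 0;1 0.01 0 -0.02 0 0 0;1 0.04 0.005 0 0 0 0;1 0.045 0.005 0 0 0 0;1 0.045 0.005 0 0 0 0;1 0.045 0.005 0 0 0 0;1 0.03 0.003 0 0 0 0;1 0 0 0 0 0 0;1 0 0 0 0 0 0"

```text
time_s: 12.55
tool_pos: [0.568, 0.2045, 0.3751]
tool_rot: [179.9, 0.0, 89.8]
force: [-0.4, -0.6, 0.3]
grip_width: 0.0872
```

Run:
```python
from h import *
o=get_obs();print(o["tool_pos"],o["tool_rot"])
p=read_camera("wrist");im=p["img"].copy()
for c,r,z,col in [((.568,.2235),.03,.25,(0,255,0)),((.5565,.2225),.0675,.1,(0,0,255)),((.568,.2235),.021,.1,(0,255,0))]:
    q=pf(p,circ(c,r,z)).astype(int);cv2.polylines(im,[q.reshape(-1,1,2)],True,col,1)
cv2.imwrite("pics/w3.png",im)
p=read_camera("top");im=p["img"].copy();cv2.imwrite("pics/t3.png",im)
```

```text
[0.56804111 0.20445456 0.37511772] [1.79867836e+02 2.64744532e-02 8.98258508e+01]
```

View pics/w3.png

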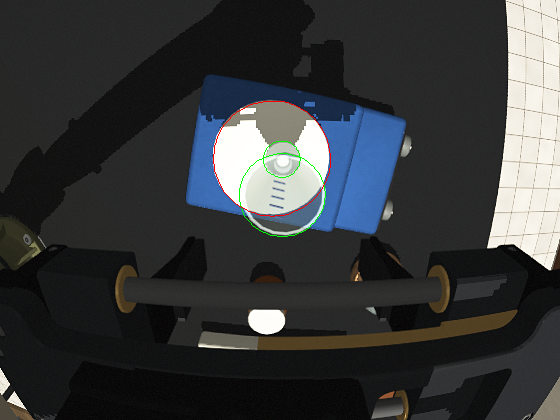

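View pics/t3.png

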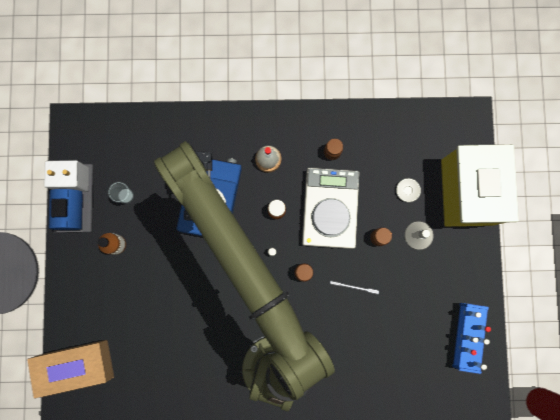

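The rim overlay fits the wrist picture at (283,195).

Emit:
carry_out --increments "1 0.019 0 0 0 0 0;1 0 0 0 0 0 0;1 0 0 0.02 0 0 0;1 0 0 0.02 0 0 0;1 0 0 0 0 0 0"

```text
time_s: 13.28
tool_pos: [0.5692, 0.222, 0.3351]
tool_rot: [179.7, 0.1, 89.5]
force: [0.4, -0.6, -0.7]
grip_width: 0.0872
```

Emit:
carry_out --increments "1 0.0015 -0.001 0.018 0.2 0 -0.4;1 0 0 0.018 0 0 0;1 0 0 0.012 0 0 0;1 0 0 0 0 0 0;1 0 0 0 0 0 0"

```text
time_s: 13.9
tool_pos: [0.5688, 0.2235, 0.285]
tool_rot: [179.9, 0.1, 89.9]
force: [0.2, -0.1, 1.1]
grip_width: 0.087
```

Emit:
carry_out --increments "1 0 -0.0005 0.008 0 0 0;1 0 0 0 0 0 0;1 0 0 0 0 0 0"

```text
time_s: 14.28
tool_pos: [0.5687, 0.2238, 0.2775]
tool_rot: [179.8, 0.0, 89.9]
force: [0.9, -0.3, -0.2]
grip_width: 0.0868
```

Run:
```python
from h import *
o=get_obs();print(o["tool_pos"],o["tool_rot"],o["force"])
p=read_camera("wrist");cv2.imwrite("pics/w4.png",p["img"])
```

```text
[0.56867253 0.22381115 0.27750864] [1.79794675e+02 3.66057981e-02 8.99414290e+01] [ 0.88679755 -0.29706059 -0.2430158 ]
```

View pics/w4.png

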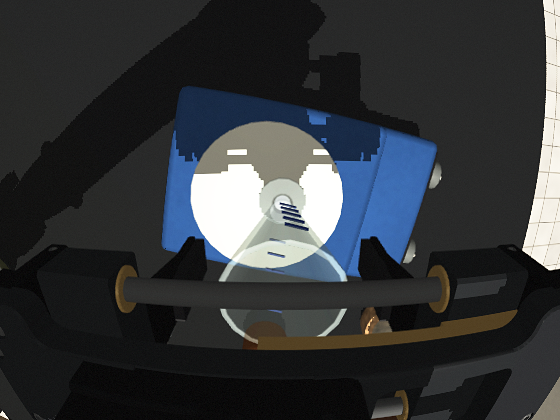

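Emit:
carry_out --increments "0.8 0 0 0 0 0 0;0.72 0 0 0 0 0 0;0.67 0 0 0 0 0 0;0.64 0 0 0 0 0 0;0.62 0 0 0 0 0 0;0.6 0 0 0 0 0 0;0.58 0 0 0 0 0 0;0.5 0 0 0 0 0 0;0.5 0 0 0 0 0 0;0.5 0 0 0 0 0 0" --force 10

```text
time_s: 15.58
tool_pos: [0.5689, 0.2238, 0.2779]
tool_rot: [179.7, 0.0, 89.9]
force: [0.5, -0.2, -1.1]
grip_width: 0.0577
```

Emit:
carry_out --increments "0.5 0 0 0 0 0 0;0.5 0 0 0 0 0 0"

```text
time_s: 15.82
tool_pos: [0.5689, 0.2238, 0.2779]
tool_rot: [179.7, 0.0, 89.9]
force: [0.5, 0.1, 0.7]
grip_width: 0.0578
```

Run:
```python
from h import *
o=get_obs();print(o["tool_pos"],o["tool_rot"],o["force"],o["grip_width"])
p=read_camera("wrist");cv2.imwrite("pics/w5.png",p["img"])
p=read_camera("scene");cv2.imwrite("pics/s5.png",cv2.resize(p["img"][180:340,270:400],None,fx=4,fy=3.75,interpolation=cv2.INTER_CUBIC))
```

```text
[0.56894714 0.22377765 0.27787607] [1.79749928e+02 3.03636729e-02 8.99302586e+01] [0.51396073 0.05768239 0.67987098] 0.0577781791732716
```

View pics/w5.png

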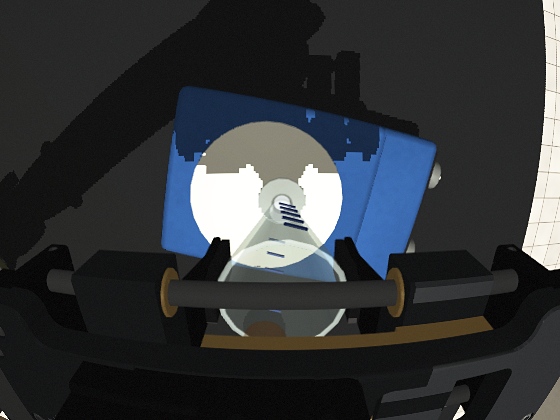

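View pics/s5.png

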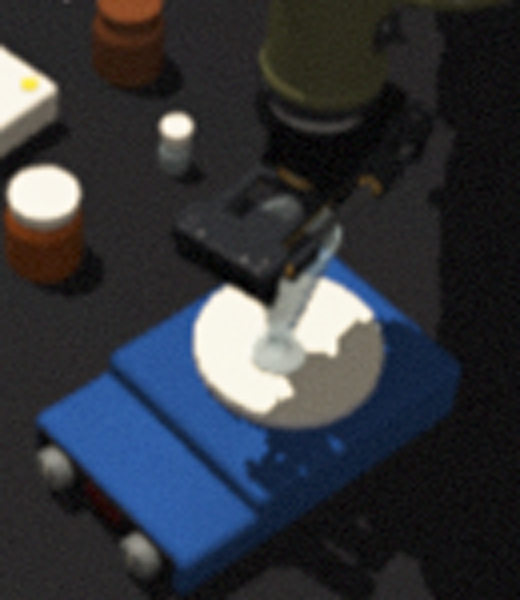

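Emit:
carry_out --increments "0.5 0 0 -0.004 0 0 0;0.5 0 0 -0.006 0 0 0;0.5 0 0 -0.01 0 0 0;0.5 0 0 -0.012 0 0 0;0.5 0 0 -0.012 0 0 0;0.5 0 0 -0.012 0 0 0;0.5 0 0 -0.005 0 0 0;0.5 0 0 0 0 0 0" --force 15

```text
time_s: 16.92
tool_pos: [0.5686, 0.224, 0.3437]
tool_rot: [179.7, 0.0, 89.9]
force: [0.5, 0.5, -1.1]
grip_width: 0.0575
```

Run:
```python
from h import *
o=get_obs();print(o["tool_pos"],o["tool_rot"],o["force"],o["grip_width"])
p=read_camera("wrist");cv2.imwrite("pics/w6.png",p["img"])
```

```text
[0.56855865 0.2239792  0.34374245] [1.79725519e+02 2.06200028e-02 8.99390124e+01] [ 0.50264943  0.54121749 -1.13424177] 0.05752602605625429
```

View pics/w6.png

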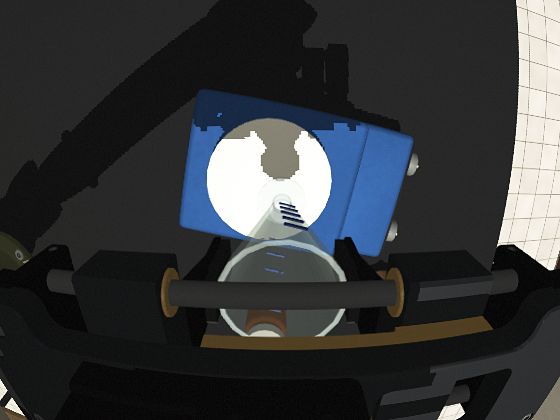

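The measure is held and still upright in the grip; the foot shows at (283,200) as before. Carrying it to the pan.

Emit:
carry_out --increments "0.5 -0.01 -0.001 0 0.3 0 0;0.5 -0.02 -0.002 0 0 0 0;0.5 -0.03 -0.0045 0 0 0 0;0.5 -0.03 -0.0045 0 0 0 0;0.5 -0.03 -0.0045 0 0 0 0;0.5 -0.03 -0.0045 0 0 0 0;0.5 -0.03 -0.0045 0 0 0 0;0.5 -0.03 -0.0045 0 0 0 0;0.5 -0.03 -0.0045 0 0 0 0;0.5 -0.03 -0.0045 0 0 0 0;0.5 -0.03 -0.0045 0 0 0 0;0.5 -0.03 -0.0045 0 0 0 0;0.5 -0.025 -0.004 0 0 0 0;0.5 -0.015 -0.002 0 0 0 0;0.5 -0.008 -0.001 0 0 0 0;0.5 0 0 0 0 0 0;0.5 0 0 0 0 0 0"

```text
time_s: 19.1
tool_pos: [0.504, -0.1748, 0.3371]
tool_rot: [-179.0, 0.1, 89.6]
force: [0.2, 0.9, -2.3]
grip_width: 0.057
```

Run:
```python
from h import *
o=get_obs();print(o["tool_pos"],o["tool_rot"],o["force"],o["grip_width"])
p=read_camera("wrist");im=p["img"].copy()
q=pf(p,circ((.511,-.198),.06,.075)).astype(int);cv2.polylines(im,[q.reshape(-1,1,2)],True,(0,0,255),1)
cv2.imwrite("pics/w7.png",im)
```

```text
[ 0.50402843 -0.17475761  0.33708732] [-1.79041744e+02  8.62410509e-02  8.95944463e+01] [ 0.16534767  0.92857617 -2.32837177] 0.057001125023374635
```

View pics/w7.png

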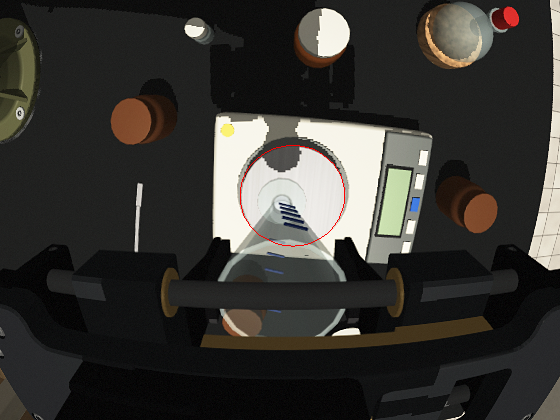

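Run:
```python
from h import *
p=read_camera("top");im=cv2.imread("pics/t3.png")[170:260,290:370]
im=cv2.resize(im,None,fx=7,fy=6.6,interpolation=cv2.INTER_CUBIC) if 0 else cv2.resize(im,None,fx=6.5,fy=6.5,interpolation=cv2.INTER_CUBIC)
q=((proj(p,circ((.511,-.198),.06,.075))-(290,170)+.5)*6.5).astype(int);cv2.polylines(im,[q.reshape(-1,1,2)],True,(0,0,255),1)
cv2.imwrite("pics/t3c.png",im)
```

```text
(no output)
```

View pics/t3c.png

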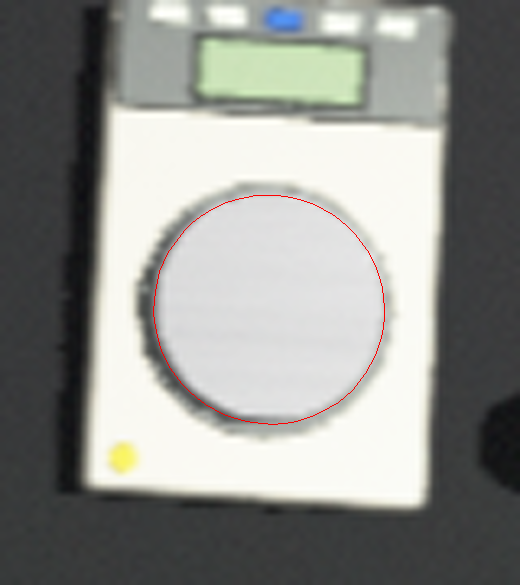

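Emit:
carry_out --increments "0.5 -0.01 0.003 0 -0.5 0 -0.2;0.5 -0.01 0.003 0 -0.4 0 -0.2;0.5 -0.003 0.001 0 0 0 0;0.5 0 0 0 0 0 0;0.5 0 0 0.015 0 0 0;0.5 0 0 0.015 0 0 0;0.5 0 0 0.015 0 0 0;0.5 0 0 0.01 0 0 0;0.5 0 0 0 0 0 0;0.5 0 0 0 0 0 0"

```text
time_s: 20.45
tool_pos: [0.5111, -0.1981, 0.2768]
tool_rot: [-179.9, 0.0, 90.2]
force: [1.3, 0.5, -1.5]
grip_width: 0.0574
```

Emit:
carry_out --increments "0.5 0 0 0.008 0 0 0;0.5 0 0 0.006 0 0 0;0.5 0 0 0.003 0 0 0;0.5 0 0 0 0 0 0;0.5 0 0 0 0 0 0"

```text
time_s: 21.08
tool_pos: [0.5116, -0.1983, 0.2596]
tool_rot: [-180.0, 0.1, 90.2]
force: [-0.8, 0.1, -1.5]
grip_width: 0.0572
```

Emit:
carry_out --increments "0.5 0 0 0.003 0 0 0;0.5 0 0 0.002 0 0 0;0.5 0 0 0 0 0 0;0.5 0 0 0 0 0 0"

```text
time_s: 21.58
tool_pos: [0.5118, -0.1984, 0.2546]
tool_rot: [180.0, 0.1, 90.2]
force: [0.1, -1.1, -1.3]
grip_width: 0.0574
```

Run:
```python
from h import *
o=get_obs();print(o["tool_pos"],o["tool_rot"],o["force"],o["grip_width"],o["wrist_torque"])
p=read_camera("wrist");cv2.imwrite("pics/w8.png",p["img"])
```

```text
[ 0.51177196 -0.19835078  0.25458043] [1.79988330e+02 8.65867316e-02 9.01532193e+01] [ 0.06420209 -1.07468811 -1.28224508] 0.057373472586999506 [-0.01846149 -0.09031127 -0.01132717]
```

View pics/w8.png

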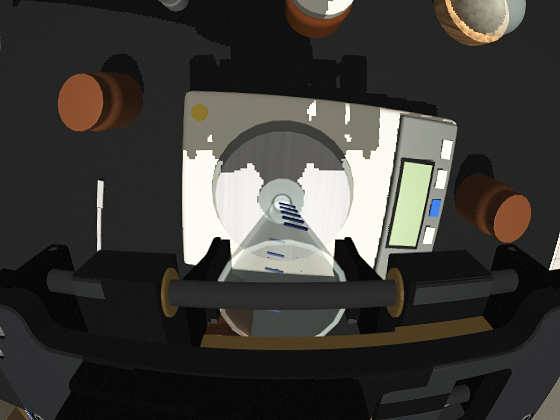

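Emit:
carry_out --increments "0.5 0 0 0.0015 0 0 0;0.5 0 0 0.0005 0 0 0;0.5 0 0 0 0 0 0"

```text
time_s: 22.0
tool_pos: [0.5119, -0.1985, 0.2529]
tool_rot: [180.0, 0.1, 90.1]
force: [-0.5, -0.1, -0.7]
grip_width: 0.0577
```

Emit:
carry_out --increments "0.5 0 0 0.0015 0 0 0;0.5 0 0 0 0 0 0;0.5 0 0 0 0 0 0"

```text
time_s: 22.38
tool_pos: [0.5124, -0.1987, 0.2529]
tool_rot: [179.9, 0.2, 90.1]
force: [-0.2, -0.3, -1.2]
grip_width: 0.0573
```

Emit:
carry_out --increments "0.65 0 0 0 0 0 0;0.66 0 0 0 0 0 0;0.67 0 0 0 0 0 0;0.675 0 0 0 0 0 0;0.68 0 0 0 0 0 0;0.685 0 0 0 0 0 0;0.69 0 0 0 0 0 0;0.7 0 0 0 0 0 0;0.71 0 0 0 0 0 0;0.72 0 0 0 0 0 0" --force 5

```text
time_s: 23.62
tool_pos: [0.5127, -0.1987, 0.2528]
tool_rot: [179.8, 0.2, 90.1]
force: [0.3, -0.1, 0.7]
grip_width: 0.0622
```

Run:
```python
from h import *
o=get_obs();print(o["tool_pos"],o["tool_rot"],o["force"],o["grip_width"])
p=read_camera("wrist");cv2.imwrite("pics/w9.png",p["img"])
```

```text
[ 0.51265759 -0.19866989  0.25284091] [179.84454165   0.18287571  90.14700147] [ 0.28435542 -0.0607689   0.70473169] 0.062187683806884275
```

View pics/w9.png

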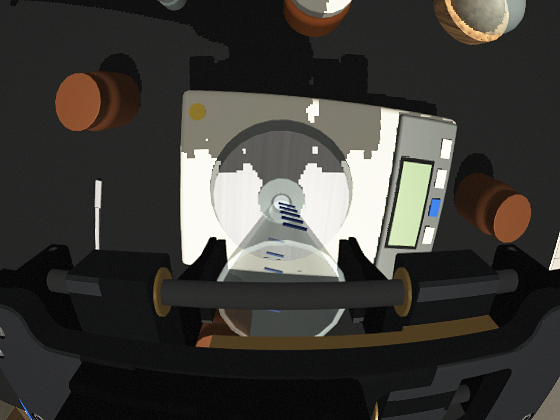

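The measure stands free, with the rim at (282,290) and the foot at (282,200) on the pan's centre. Opening fully and rising straight up.

Emit:
carry_out --increments "0.76 0 0 0 0 0 0;0.82 0 0 0 0 0 0;0.9 0 0 0 0 0 0;1 0 0 0 0 0 0;1 0 0 0 0 0 0;1 0 0 0 0 0 0;1 0 0 -0.01 0 0 0;1 0 0 -0.015 0 0 0;1 0 0 -0.02 0 0 0;1 0 0 -0.02 0 0 0;1 0 0 -0.025 0 0 0;1 0 0 -0.025 0 0 0;1 0 0 0 0 0 0"

```text
time_s: 25.3
tool_pos: [0.5131, -0.198, 0.3785]
tool_rot: [179.5, 0.4, 90.2]
force: [-0.4, -0.0, -0.3]
grip_width: 0.087
```

Run:
```python
from h import *
o=get_obs();print(o["tool_pos"],o["tool_rot"],o["force"],o["grip_width"])
p=read_camera("wrist");im=p["img"].copy()
for c,r,z,col in [((.511,-.198),.03,.225,(0,255,0)),((.511,-.198),.06,.075,(0,0,255)),((.511,-.198),.021,.075,(0,255,0))]:
    q=pf(p,circ(c,r,z)).astype(int);cv2.polylines(im,[q.reshape(-1,1,2)],True,col,1)
cv2.imwrite("pics/w10.png",im)
```

```text
[ 0.51313282 -0.19796132  0.37850987] [179.51484681   0.35051794  90.17773552] [-0.40635425 -0.01922267 -0.3111643 ] 0.08701620252936101
```

View pics/w10.png

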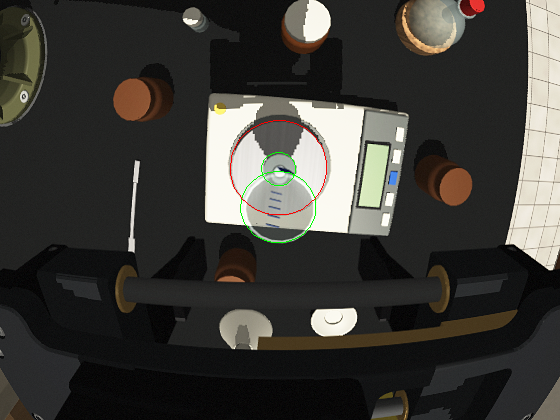

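The measure is upright and centred: the overlays fit at (279,170) for the foot and (278,207) for the rim. Next is the jar.

Emit:
carry_out --increments "1 0.02 0.003 0 0.4 0.3 0;1 0.04 0.007 0 0 0 0;1 0.04 0.007 0 0 0 0;1 0.04 0.007 0 0 0 0;1 0.03 0.005 0 0 0 0;1 0.01 0 0 0 0 0;1 0 0 0 0 0 0;1 0 0 0.04 0 0 0;1 0 0 0.04 0 0 0;1 0 0 0.04 0 0 0;1 0 0 0 0 0 0"

```text
time_s: 26.72
tool_pos: [0.5368, -0.0106, 0.2478]
tool_rot: [-179.3, -0.2, 90.0]
force: [-0.1, 1.1, -0.0]
grip_width: 0.0867
```

Run:
```python
from h import *
o=get_obs();print(o["tool_pos"],o["tool_rot"],o["force"],o["grip_width"])
p=read_camera("wrist");im=p["img"].copy()
for c,r,z,col in [((.5447,-.0146),.0275,.085,(0,255,0))]:
    q=pf(p,circ(c,r,z)).astype(int);cv2.polylines(im,[q.reshape(-1,1,2)],True,col,1)
cv2.imwrite("pics/w11.png",im)
```

```text
[ 0.53676197 -0.01055229  0.24780029] [-1.79258361e+02 -1.68264562e-01  8.99546057e+01] [-0.07881241  1.11261063 -0.00866939] 0.08672725000811235
```

View pics/w11.png

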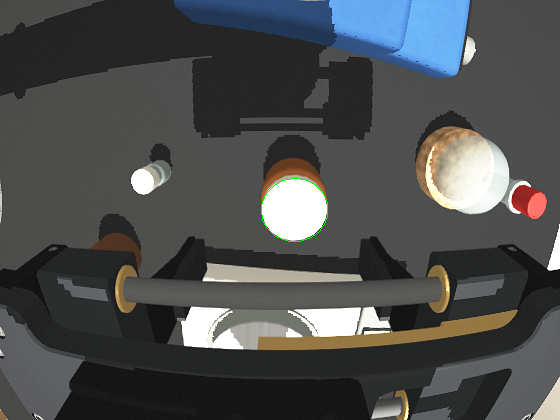

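Emit:
carry_out --increments "1 -0.004 0.0075 0 -0.7 -0.2 0;1 0 0 0 0 0 0;1 0 0 0.03 0 0 0;1 0 0 0.03 0 0 0;1 0 0 0 0 0 0;1 0 0 0 0 0 0"

```text
time_s: 27.52
tool_pos: [0.5529, -0.0164, 0.1986]
tool_rot: [178.9, 0.2, 89.8]
force: [0.7, -0.7, 0.4]
grip_width: 0.0871
```

Emit:
carry_out --increments "1 0.002 -0.008 0 1.0 0.2 -0.2;1 0 0 0 0 0 0;1 0 0 0 0 0 0"

```text
time_s: 27.9
tool_pos: [0.5458, -0.0141, 0.2016]
tool_rot: [179.7, 0.1, 90.0]
force: [-0.2, -0.8, 1.3]
grip_width: 0.0871
```

Emit:
carry_out --increments "1 0 -0.001 0.025 0.2 0 0;1 0 0 0.025 0 0 0;1 0 0 0.025 0 0 0;1 0 0 0.015 0 0 0;1 0 0 0 0 0 0;1 0 0 0 0 0 0"

```text
time_s: 28.65
tool_pos: [0.5475, -0.0147, 0.112]
tool_rot: [179.6, 0.1, 89.9]
force: [-0.4, 0.8, -0.0]
grip_width: 0.0872
```

Emit:
carry_out --increments "1 0 -0.003 0.007 0.3 0 0;1 0 0 0.002 0 0 0;1 0 0 0 0 0 0"

```text
time_s: 29.02
tool_pos: [0.5455, -0.0148, 0.1041]
tool_rot: [179.7, 0.2, 89.9]
force: [-1.1, 0.2, 0.7]
grip_width: 0.0868
```

Emit:
carry_out --increments "0.78 0 0 0 0.3 0.2 0;0.74 0 0 0 0 0 0;0.7 0 0 0 0 0 0;0.6 0 0 0 0 0 0;0.5 0 0 0 0 0 0;0.5 0 0 0 0 0 0" --force 25

```text
time_s: 29.78
tool_pos: [0.5455, -0.0149, 0.1045]
tool_rot: [-180.0, -0.0, 89.9]
force: [-0.5, 0.4, -0.1]
grip_width: 0.061
```

Emit:
carry_out --increments "0.5 0 0 -0.01 0 0 0;0.5 0 0 -0.03 0 0 0;0.5 0 0 -0.04 0 0 0;0.5 0 0 -0.04 0 0 0;0.5 0 0 -0.03 0 0 0;0.5 0 0 0 0 0 0;0.5 0.015 0.001 0 0 0 0;0.5 0.03 0.002 0 0 0 0;0.5 0.035 0.002 0 0 0 0;0.5 0.035 0.002 0 0 0 0;0.5 0.035 0.002 0 0 0 0;0.5 0.035 0.002 0 0 0 0;0.5 0.025 0.001 0 0 0 0;0.5 0.01 0 0 0 0 0;0.5 0 0 0 0 0 0;0.5 0 0 0 0 0 0"

```text
time_s: 31.78
tool_pos: [0.5475, 0.2182, 0.2445]
tool_rot: [-178.5, -0.1, 90.3]
force: [-0.1, -0.1, -2.9]
grip_width: 0.0607
```

Run:
```python
from h import *
o=get_obs();print(o["tool_pos"],o["tool_rot"],o["force"],o["grip_width"])
p=read_camera("wrist");im=p["img"].copy()
for c,r,z,col in [((.5565,.2227),.0675,.1,(0,0,255))]:
    q=pf(p,circ(c,r,z)).astype(int);cv2.polylines(im,[q.reshape(-1,1,2)],True,col,1)
cv2.imwrite("pics/w12.png",im)
```

```text
[0.54745693 0.21824996 0.2445131 ] [-1.78476189e+02 -1.49998682e-01  9.03228844e+01] [-0.09414744 -0.10688756 -2.92625621] 0.060733667744796
```

View pics/w12.png

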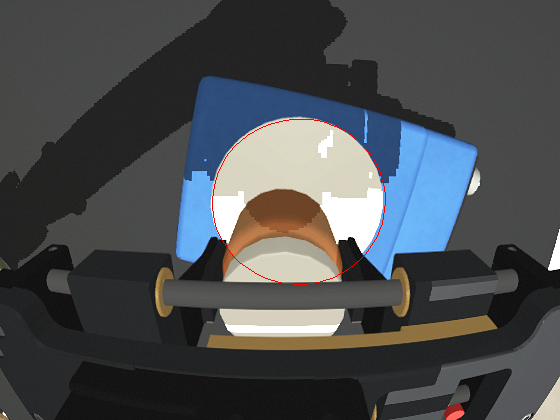

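Plate overlay fits (centre at (298,200)). Correcting the offset and tilt, then lowering.

Emit:
carry_out --increments "0.5 0.002 0.006 0 -1.4 0 0.3;0.5 0 0 0 0 0 0;0.5 0 0 0 0 0 0"

```text
time_s: 32.2
tool_pos: [0.5548, 0.2176, 0.2446]
tool_rot: [180.0, -0.1, 89.7]
force: [0.6, 1.0, -2.2]
grip_width: 0.0609
```

Emit:
carry_out --increments "0.5 0.005 0.0015 0.008 0 0 0;0.5 0 0 0.012 0 0 0;0.5 0 0 0.008 0 0 0;0.5 0 0 0.003 0 0 0;0.5 0 0 0 0 0 0;0.5 0 0 0 0 0 0"

```text
time_s: 32.95
tool_pos: [0.5561, 0.2228, 0.2106]
tool_rot: [-179.9, -0.1, 89.7]
force: [0.3, 0.2, -1.7]
grip_width: 0.061
```

Emit:
carry_out --increments "0.5 0 0 0.003 0 0 0;0.5 0 0 0.002 0 0 0;0.5 0 0 0 0 0 0"

```text
time_s: 33.33
tool_pos: [0.5565, 0.2228, 0.2059]
tool_rot: [180.0, -0.1, 89.7]
force: [0.8, -0.4, -1.7]
grip_width: 0.0611
```

Emit:
carry_out --increments "0.5 0 0 0.0015 0 0 0;0.5 0 0 0.001 0 0 0;0.5 0 0 0.001 0 0 0;0.5 0 0 0 0 0 0"

```text
time_s: 33.83
tool_pos: [0.5566, 0.223, 0.2046]
tool_rot: [179.9, -0.0, 89.7]
force: [-0.4, -0.3, -2.0]
grip_width: 0.0611
```

Emit:
carry_out --increments "0.68 0 0.0 0 0 0 0;0.7 0 0 0 0 0 0;0.72 0 0 0 0 0 0;0.74 0 0 0 0 0 0;0.8 0 0 0 0 0 0;0.9 0 0 0 0 0 0;1 0 0 0 0 0 0;1 0 0 0 0 0 0;1 0 0 -0.01 0 0 0;1 0 0 -0.03 0 0 0;1 0 0 -0.04 0 0 0;1 0 0 -0.04 0 0 0;1 0 0 -0.03 0 0 0;1 0 0 0 0 0 0"

```text
time_s: 35.58
tool_pos: [0.5565, 0.2237, 0.3628]
tool_rot: [179.7, -0.2, 89.8]
force: [1.2, -0.1, -0.4]
grip_width: 0.0868
```

Run:
```python
from h import *
o=get_obs();print(o["tool_pos"],o["tool_rot"],o["force"],o["grip_width"])
p=read_camera("wrist");im=p["img"].copy()
for c,r,z,col in [((.5565,.2227),.0675,.1,(0,0,255)),((.5565,.2227),.0275,.185,(0,255,0))]:
    q=pf(p,circ(c,r,z)).astype(int);cv2.polylines(im,[q.reshape(-1,1,2)],True,col,1)
cv2.imwrite("pics/w13.png",im)
p=read_camera("scene");im=p["img"].copy()
im=cv2.resize(im[140:340,170:400],None,fx=3,fy=3,interpolation=cv2.INTER_CUBIC)
for c,r,z,col in [((.5565,.2227),.0675,.1,(0,0,255)),((.511,-.198),.03,.225,(0,255,255)),((.511,-.198),.021,.075,(0,255,0)),((.511,-.198),.06,.075,(0,0,255))]:
    q=((proj(p,circ(c,r,z))-(170,140)+.5)*3).astype(int);cv2.polylines(im,[q.reshape(-1,1,2)],True,col,1)
cv2.imwrite("pics/s13.png",im)
```

```text
[0.55650212 0.22372598 0.36276706] [ 1.79718415e+02 -1.52059476e-01  8.97747343e+01] [ 1.2477387  -0.12281629 -0.44952605] 0.08675920790657712
```

View pics/w13.png

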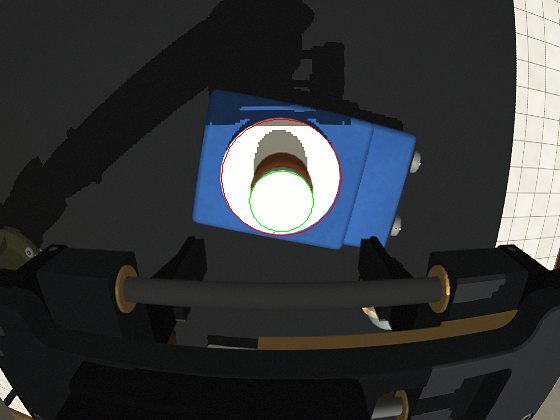

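View pics/s13.png

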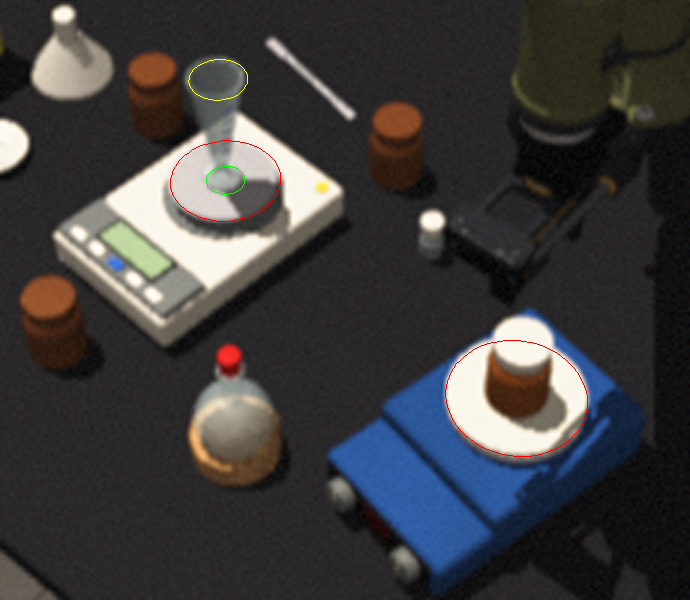

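The jar is upright on the plate (lid overlay fits at wrist (282,202)). The measure is upright on the pan, with the foot at scene crop (225,180) and the rim at (217,79). The bystanders look unmoved. Handing in.

```bash
python3 -c "
from cell import *
print(sign_off())"
```

```text
the job is handed in; nothing more can be done
None
```

The swap is done: the conical measure stands on the balance pan and the amber jar stands on the stirrer's plate. I handed the job in at about 35.7 s of the 72 s allowed; sign-off gave no verdict.

**How it went:** I put the white-lidded jar down on the free bench, carried the measure to the pan, lowered it until it stopped and opened the fingers in small steps. Then I put the jar on the plate. The three brown-lidded jars were not touched.

**Last checks:**
- **Measure and jar:** in the last wrist and scene pictures both stood upright. The fitted circles put each within about 2–3 mm of the centre of the pan or plate.
- **Gripper:** it was open and well clear of both pieces, with about 0.36 m of tool height over the plate.
- **Bystanders:** those in view looked unmoved, by eye only. The reagent bottle and the beaker were outside the last crops, so I did not check them again.

**What did not match or was uncertain:**
- **Grip height on the measure:** the fingers closed to 57.7 mm instead of the expected 52 mm. The pads held nearer the rim than planned, but the measure stayed steady.
- **Touchdown:** the wrist force was too noisy to show when a piece touched down. I judged it by the tool's height no longer falling, which matched the expected height each time (75 mm pan, 100 mm plate).

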